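# Go / no-go sorting of two shaft couplers

### The arm

A 6-joint arm with a two-finger parallel gripper is mounted at the origin on a cart in front of the work surface, level with it; the furniture and walls round the work are solid. World frame = base frame: x ahead of the robot, y to its left, z up, the work surface at z = 0. Lengths are in m, angles in degrees, forces in N, time in s.
With the tool pointing down it reaches from about 0.4 to 0.825 m from the base axis. Payload 7 kg.
Tool frame: the origin (TCP) lies midway between the tips of the shut fingers; the grasp point (between the pads) lies ctrl.tcp_to_grasp behind it (ctrl.tcp_to_grasp is the distance from the TCP to the grasp point, in m); z points along the fingers, y is the line along which they close (so a half turn about z gives the same grasp; the last joint's range is limited). The gripper opens to 88 mm and grips with 3 to 60 N. Pads are 19 mm wide; open, the fingers measure 130 mm over their backs; the gripper's body (78 mm by 193 mm) begins 47 mm behind the grasp point.
Start: joints at [87.095, 20.546, 0.682, 0, -70.136, -16.507], TCP at [0.224, 0.637, 0.227] pointing down, gripper open.
Joint ranges: [-176.03, 176.03], [-82.01, 121.73], [-58.28, 71.71], [-173.87, 95.51], [-174.79, -0.11], [-173.66, 173.66]. Speed limits (degrees/s): [136.94, 136.94, 172.46, 180, 180, 180].

### API

Orientations are given as [roll, pitch, yaw] about the fixed x, y, z axes, in that order (R = Rz(yaw) Ry(pitch) Rx(roll)).
In Python, from plant import ctrl, imaging, close_job gives the robot as it stands.
- The arm moves only by the shell command python3 -m crank 'ROWS'. ROWS is JSON, a list of rows, each a list of 3 entries, a list of its own where there are three numbers: the shift along the world's x, y, z in m, then the turn, a rotation vector about the world's x, y, z in degrees, then the opening, from -1 (shut) to 1 (fully open), so that 0 is half open. A call has 1 to 12 rows; each row shifts and turns the commanded pose from where the row before left it; what a row does not reach is not made up. A row lasts 1/10 s, in which the tool goes at most 50 mm and 8.59 degrees, less where a joint would pass 70% of its speed; a pose out of reach is approached as far as the arm can. A call is refused whole if a number of a shift passes 0.05 or a number of a turn 8.59, either way. A call with a gripper value outside its range is refused whole. The fingers move at their own pace and stop on an object; the grip force is fixed at half the most. Time passes only in rows, so rows that do not move let the fingers close. It gives the time, the measured TCP pose, the force, the opening and the grip force at its end, in the units of the state.
- ctrl.get_obs(): the state, without advancing time (a new reading comes with each control period).
- imaging.snapshot(name): name is "scene" or "top" or "wrist"; returns (picture, depth): 420x560x3 uint8, blue, green, red; 420x560 float32, m along the optical axis (not along the pixel's ray), 0 where there is no reading.
- imaging.camera_model(name): a dict with "mtx" (3x3 intrinsics, pixels), "D" ([k1, k2, p1, p2, k3] as OpenCV has them; the pictures are not rectified), "R" (3x3) and "t" (3): a world point X has camera coordinates R X + t. Camera axes: x right, y down, z forward; pixel columns grow to the right and rows downward; lengths in m; the calibration is good to about 2 mm. A picture is of the moment at which its call begins: read the wrist's pose just before it. camera_model takes no time and is no camera call; for the wrist camera it gives the pose at the moment of the call.
- close_job(): hands the job in; it is judged then, once.
The state is a dict: "clock": time; "joint_pos": joint angles; "qvel": joint speeds; "tau": joint torques, N m; "tool_pos": TCP position; "orientation": TCP orientation; "force": force on the tool from outside, world axes, zero at the start; "moment": the same for the moment, N m; "opening": finger opening in m; "gripper_force": force on a finger pad.
Only numpy, scipy, OpenCV 4.12 (cv2) and the standard library are available. Lean on these libraries where they do the work, as an engineer would, in place of code of your own. Each camera call takes 0.05 s, during which the arm holds its last target. There are 200 camera calls.

### The job

Sort the two turned metal shaft couplers by the bore of the steel go-gauge. Lower the one that fits down through the gauge's bore until it stands on the gauge's foot plate, and leave it there; stand the one that is too thick upright on the floor of the grey open tray. Lower them gently into place, do not let them drop.

Things in the scene. Friction and masses are not known exactly. Their poses are not given: they have to be found in the camera images.
- coupler_slim: the slim shaft coupler: plain turned aluminium cylinder standing upright, 26 mm diameter, 90 mm tall, about 0.12 kg, dark 13 mm shaft-bore disc on its top and tiny set screws in its side. It passes the gauge. Origin at the centre of its underside, z up along its axis.
- coupler_wide: the wide shaft coupler: same make and height (90 mm), standing upright, but 46 mm diameter, about 0.25 kg, with a dark 23 mm disc on its top; too thick for the gauge. Origin at the centre of its underside, z up along its axis. The two couplers may stand in either order.
- gauge: the go-gauge, fixed to the worktop: square metal stand 100 x 100 mm, 58 mm tall: foot plate 8 mm thick, two side walls, 16 mm steel top plate (z 42 to 58 mm) with one vertical through bore of 38 mm diameter in its middle, countersunk 6 mm to 50 mm at the top. A 90 mm part standing on the foot plate sticks out 40 mm above the top plate. Origin on the worktop under the bore's centre, z up.
- tray: the reject tray, fixed to the worktop: grey plastic open square tray, outside 110 x 110 mm and 25 mm high, walls and floor 4 mm thick, empty. Origin on the worktop under its centre, z up, x and y parallel to its walls.
There are look-alikes about, which are no part of the job. What is shaped like the coupler_wide but red is not meant.

How it is judged (in metres and radians):
At the end, for the whole second after the job is handed in: Slim coupler upright through the bore on the foot plate: within 14 mm of the bore's axis, underside under 14 mm over the worktop. Wide coupler upright on the tray floor: within 45 mm of its centre along each side, underside under 12 mm up. Both within 10 degrees of upright, at rest (horizontal distance between coupler_slim and gauge below 0.014 m and z of coupler_slim in the frame of gauge below 0.014 m and angle between each of coupler_slim, coupler_wide's own z axis and vertical below 0.17 rad and x of coupler_wide in the frame of tray between -0.045 and 0.045 m and y of coupler_wide in the frame of tray between -0.045 and 0.045 m and z of coupler_wide in the frame of tray below 0.012 m and linear speed of each of coupler_slim, coupler_wide below 0.03 m/s); the robot touches nothing.
It fails at once if the slim coupler is dropped (falls freely by more than about 25 mm, faster than 0.7 m/s while no finger touches it) (linear speed of coupler_slim above 0.7 m/s and contact force between coupler_slim and the fingers below 0.05 N).
It fails at once if the wide coupler is dropped (falls freely by more than about 25 mm, faster than 0.7 m/s while no finger touches it) (linear speed of coupler_wide above 0.7 m/s and contact force between coupler_wide and the fingers below 0.05 N).
It also fails if it takes over 64 s, if anything falls off the work surface, if the arm or the gripper's body presses on something with over 40 N, if the wrist force passes 120 N, or if a joint passes its speed limit or range.

## Working session

There is one attempt and no reset: what is moved stays moved. The work goes in short steps, Python scripts to look and compute and a shell command to move; the robot and the scene stay as the last step left them, time stands still between calls to the robot, and variables do not carry over. Pictures are saved under pics/ and viewed, at most 10 in all, crops included, and the job is handed in when it is done.

```bash
mkdir -p pics; cat > h.py <<'E'
import numpy as np, cv2
from plant import ctrl, imaging, close_job
def snap(n):
    m=imaging.camera_model(n); p,d=imaging.snapshot(n); return p,d,m
def world(m,d,u,v,z=None):
    "pixel to world, by depth or on the plane z"
    K=np.array(m["mtx"]);D=np.array(m["D"]);R=np.array(m["R"]);t=np.array(m["t"])
    a=cv2.undistortPoints(np.array([[[u,v]]],float),K,D)[0,0]; ray=np.array([a[0],a[1],1.])
    if z is None: return R.T@(ray*d[int(round(v)),int(round(u))]-t)
    c=-R.T@t; r=R.T@ray; return c+r*(z-c[2])/r[2]
E
python3 - <<'E'
from h import *
for n in("top","scene"):
    p,d,m=snap(n); cv2.imwrite(f"pics/{n}0.png",p); np.save(n+"d.npy",d); cv2.imwrite(n+"p.png",p)
print(ctrl.tcp_to_grasp, ctrl.get_obs())
E
```

```text
0.0188 {'clock': 0.1, 'joint_pos': array([ 8.70958981e+01,  2.05892034e+01,  6.39217740e-01, -1.76433875e-02,
       -7.01350313e+01, -1.65076225e+01]), 'qvel': array([-0.00460817, -0.0292802 ,  0.01891416,  0.08624673,  0.02661407,
       -0.11844814]), 'tau': array([-3.12265642e-03, -5.84164524e+01,  2.93751258e+01,  7.01561540e+00,
        1.01172575e-02, -5.90204877e-05]), 'tool_pos': array([0.22421208, 0.63621796, 0.22569701]), 'orientation': array([ 1.79913774e+02, -8.25617778e-03, -1.94177259e+01]), 'force': array([ 0.35347316, -0.56168854,  0.04320815]), 'moment': array([ 0.01657663,  0.05364118, -0.02524539]), 'gripper_force': 0.0, 'opening': 0.08779978846115132}
```

View pics/top0.png

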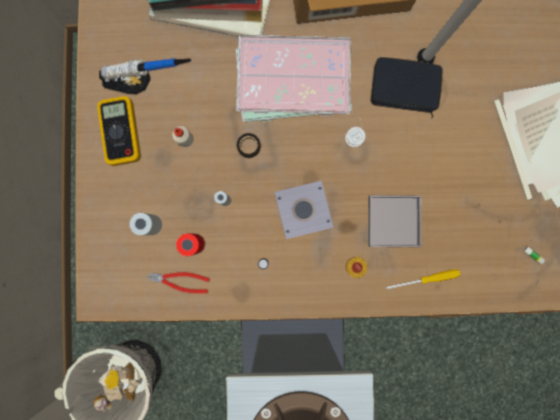

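View pics/scene0.png

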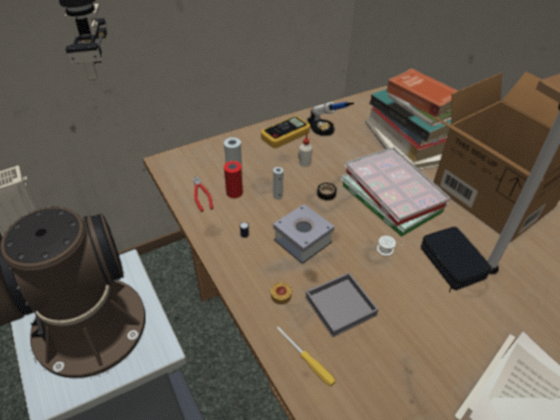

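Candidates in the top view: the slim grey cylinder at (221,198), the wide grey one at (141,224), a red one at (188,244) that is not meant, and a small pin or bottle at (263,264). The gauge is at (304,210) and the tray at (394,221). I'll confirm in an enlarged crop and measure.

```bash
python3 - <<'E'
from h import *
p=cv2.imread("topp.png"); d=np.load("topd.npy"); m=imaging.camera_model("top")
cv2.imwrite("pics/crop1.png",cv2.resize(p[175:275,110:310],None,fx=4,fy=4,interpolation=cv2.INTER_CUBIC))
for n,u,v,z in[("slim",221,198,.09),("wide",141,224,.09),("red",188,244,.09),("gaugeTL",277,193,.058),("gTR",320,183,.058),("gBL",287,238,.058),("gBR",332,228,.058),("bore",304,210,.058),("trayTL",370,197,.025),("trayTR",419,197,.025),("tBL",370,246,.025),("tBR",420,246,.025)]:
    print(n,world(m,d,u,v).round(3),world(m,d,u,v,z).round(3))
E
```

```text
slim [0.53  0.151 0.09 ] [0.53  0.151 0.09 ]
wide [0.481 0.314 0.088] [0.481 0.313 0.09 ]
red [0.439 0.218 0.09 ] [0.439 0.218 0.09 ]
gaugeTL [0.54  0.038 0.06 ] [0.54  0.038 0.058]
gTR [ 0.559 -0.051  0.058] [ 0.559 -0.051  0.058]
gBL [0.447 0.02  0.06 ] [0.447 0.02  0.058]
gBR [ 0.466 -0.08  -0.   ] [ 0.466 -0.073  0.058]
bore [ 0.506 -0.019  0.009] [ 0.504 -0.017  0.058]
trayTL [ 0.53  -0.16   0.026] [ 0.53  -0.16   0.025]
trayTR [ 0.528 -0.265  0.026] [ 0.528 -0.266  0.025]
tBL [ 0.426 -0.156  0.028] [ 0.426 -0.157  0.025]
tBR [ 0.423 -0.264  0.025] [ 0.423 -0.264  0.025]
```

View pics/crop1.png

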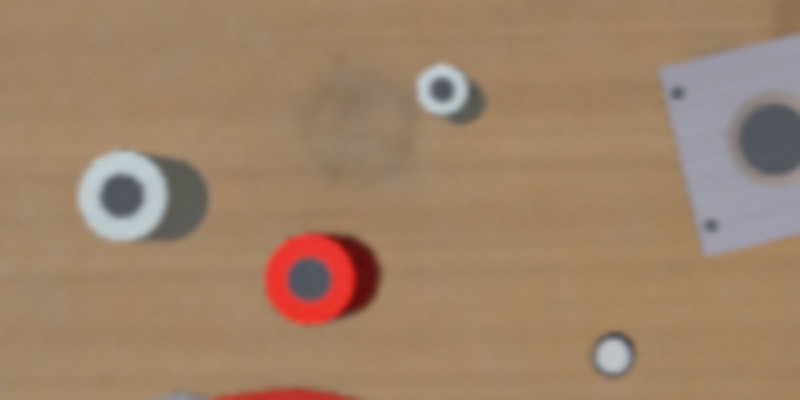

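The crop confirms it: the wide grey coupler is at crop (123,196), i.e. (140.8,224). The slim one is at crop (442,90), i.e. (220.5,197.5). The red look-alike, crop (310,280), is left alone. The heights (0.09) and the gauge and tray sizes agree with the task. I'll take the wide one first, turning so the fingers stay away from the red one.

```bash
python3 -m crank '[[[0.0214,-0.0268,0],[0,0,7.5],1],[[0.0214,-0.0268,0],[0,0,7.5],1],[[0.0214,-0.0268,0],[0,0,7.5],1],[[0.0214,-0.0268,0],[0,0,7.5],1],[[0.0214,-0.0268,0],[0,0,7.5],1],[[0.0214,-0.0268,0],[0,0,7.5],1],[[0.0214,-0.0268,0],[0,0,0],1],[[0.0214,-0.0268,0],[0,0,0],1],[[0.0214,-0.0268,0],[0,0,0],1],[[0.0214,-0.0268,0],[0,0,0],1],[[0.0214,-0.0268,0],[0,0,0],1],[[0.0214,-0.0268,0],[0,0,0],1]]'
python3 -m crank '[[[0,0,0],[0,0,0],1],[[0,0,0],[0,0,0],1]]'
python3 - <<'E'
from h import *
o=ctrl.get_obs(); print(o["tool_pos"],o["orientation"])
p,d,m=snap("wrist"); cv2.imwrite("pics/w1.png",p); np.save("wd.npy",d); import pickle; pickle.dump(m,open("wm.pkl","wb"))
E
```

```text
clock: 1.3
tool_pos: [0.4817, 0.3137, 0.2263]
orientation: [180.0, 0.0, 25.6]
force: [0.8, -0.1, -0.2]
opening: 0.0874
gripper_force: 0.0
clock: 1.5
tool_pos: [0.4814, 0.3142, 0.2262]
orientation: [180.0, 0.0, 25.5]
force: [-0.0, 0.0, 0.5]
opening: 0.0879
gripper_force: 0.0
[0.48138357 0.31418721 0.22618557] [1.79992363e+02 3.96270613e-02 2.54787259e+01]
```

View pics/w1.png

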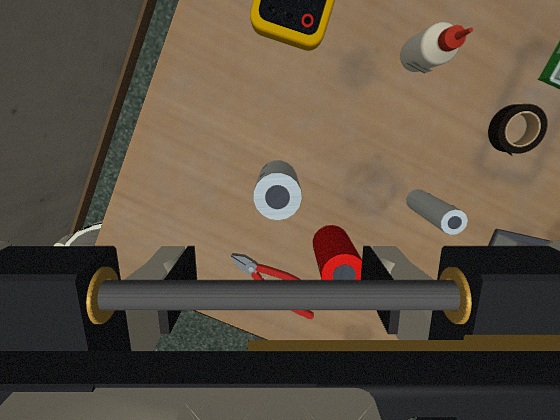

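The wrist view shows the wide coupler's top at (277,196), the slim's top at (454,222) and the red one at (343,270) off to the side.

```bash
python3 - <<'E'
from h import *; import pickle
m=pickle.load(open("wm.pkl","rb")); d=np.load("wd.npy")
for u,v in((277,196),(454,222)): print(world(m,d,u,v),world(m,d,u,v,.09))
E
```

```text
[0.48291561 0.31640973 0.09005301] [0.48290386 0.31640438 0.09      ]
[0.53209842 0.15415459 0.08979264] [0.53210954 0.1542902  0.09      ]
```

```bash
python3 -m crank '[[[0.001,0.0015,-0.02],[0,0,0],1],[[0,0,-0.02],[0,0,0],1],[[0,0,-0.02],[0,0,0],1],[[0,0,-0.02],[0,0,0],1],[[0,0,-0.02],[0,0,0],1],[[0,0,-0.02],[0,0,0],1],[[0,0,-0.02],[0,0,0],1],[[0,0,-0.02],[0,0,0],1],[[0,0,-0.01],[0,0,0],1],[[0,0,-0.01],[0,0,0],1],[[0,0,0],[0,0,0],1]]'
python3 -m crank '[[[0,0,0],[0,0,0],-1],[[0,0,0],[0,0,0],-1],[[0,0,0],[0,0,0],-1],[[0,0,0],[0,0,0],-1],[[0,0,0],[0,0,0],-1],[[0,0,0],[0,0,0],-1],[[0,0,0],[0,0,0],-1],[[0,0,0],[0,0,0],-1],[[0,0,0],[0,0,0],-1],[[0,0,0],[0,0,0],-1]]'
```

```text
clock: 2.65
tool_pos: [0.4815, 0.3165, 0.0456]
orientation: [180.0, 0.1, 25.6]
force: [-0.5, 0.8, -0.1]
opening: 0.0876
gripper_force: 0.0
clock: 3.65
tool_pos: [0.4823, 0.3165, 0.0467]
orientation: [180.0, -0.0, 25.6]
force: [-0.7, -0.3, 2.8]
opening: 0.045
gripper_force: 30.0
```

```bash
python3 -m crank '[[[0,0,0.01],[0,0,0],-1],[[0,0,0.02],[0,0,0],-1],[[0,0,0.02],[0,0,0],-1],[[0,0,0.025],[0,0,0],-1],[[0,0,0.025],[0,0,0],-1],[[0,0,0.02],[0,0,0],-1],[[0,0,0.01],[0,0,0],-1],[[0,-0.01,0],[0,0,0],-1],[[0,-0.018,0],[0,0,0],-1],[[0,-0.025,0],[0,0,0],-1],[[0,-0.025,0],[0,0,0],-1]]'
python3 -m crank '[[[0,-0.025,0],[0,0,0],-1],[[0,-0.025,0],[0,0,0],-1],[[0,-0.025,0],[0,0,0],-1],[[0,-0.025,0],[0,0,0],-1],[[0,-0.025,0],[0,0,0],-1],[[0,-0.025,0],[0,0,0],-1],[[0,-0.025,0],[0,0,0],-1],[[0,-0.025,0],[0,0,0],-1],[[0,-0.025,0],[0,0,0],-1],[[0,-0.025,0],[0,0,0],-1],[[0,-0.025,0],[0,0,0],-1],[[0,-0.025,0],[0,0,0],-1]]'
python3 -m crank '[[[0,-0.025,0],[0,0,0],-1],[[0,-0.025,0],[0,0,0],-1],[[0,-0.025,0],[0,0,0],-1],[[0,-0.025,0],[0,0,0],-1],[[-0.002,-0.025,0],[0,0,0],-1],[[-0.002,-0.018,0],[0,0,0],-1],[[-0.001,-0.009,0],[0,0,0],-1],[[0,0,0],[0,0,0],-1],[[0,0,0],[0,0,0],-1]]'
python3 - <<'E'
from h import *
p,d,m=snap("wrist"); cv2.imwrite("pics/w2.png",p)
p,d,m=snap("top"); cv2.imwrite("topp2.png",p)
E
```

```text
clock: 4.75
tool_pos: [0.481, 0.2359, 0.1749]
orientation: [180.0, 0.2, 25.6]
force: [0.0, -0.1, -2.1]
opening: 0.0454
gripper_force: 30.0
clock: 5.95
tool_pos: [0.4801, -0.0636, 0.1751]
orientation: [-179.9, 0.1, 25.5]
force: [0.4, 0.2, -2.0]
opening: 0.0454
gripper_force: 30.0
clock: 6.85
tool_pos: [0.4762, -0.2136, 0.1759]
orientation: [-179.9, 0.1, 25.5]
force: [-0.4, -0.2, -1.6]
opening: 0.0452
gripper_force: 30.0
```

View pics/w2.png

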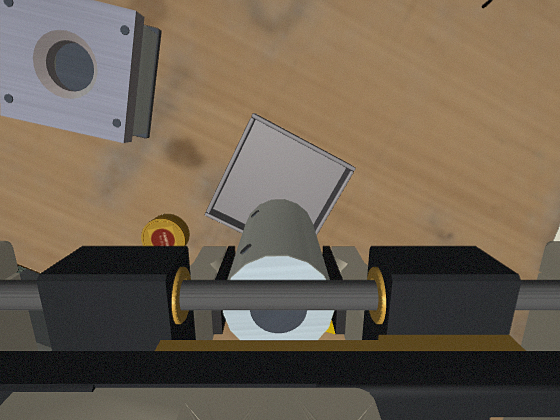

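The coupler is held upright at the tray, whose far corners are at (254,114) and (354,169). The gauge's countersink ring is at about (66,63). Lowering now.

```bash
python3 -m crank '[[[0,0,-0.01],[0,0,0],-1],[[0,0,-0.02],[0,0,0],-1],[[0,0,-0.02],[0,0,0],-1],[[0,0,-0.02],[0,0,0],-1],[[0,0,-0.02],[0,0,0],-1],[[0,0,-0.015],[0,0,0],-1],[[0,0,-0.01],[0,0,0],-1],[[0,0,-0.005],[0,0,0],-1],[[0,0,0],[0,0,0],-1],[[0,0,0],[0,0,0],-1]]'
python3 -m crank '[[[0,0,-0.001],[0,0,0],-1],[[0,0,-0.001],[0,0,0],-1],[[0,0,-0.001],[0,0,0],-1],[[0,0,-0.001],[0,0,0],-1],[[0,0,-0.001],[0,0,0],-1],[[0,0,0],[0,0,0],-1]]'
```

```text
clock: 7.95
tool_pos: [0.4776, -0.2135, 0.057]
orientation: [180.0, -0.0, 25.6]
force: [-0.8, -1.1, -3.0]
opening: 0.0457
gripper_force: 30.0
clock: 8.55
tool_pos: [0.4771, -0.2135, 0.0514]
orientation: [-180.0, 0.0, 25.6]
force: [-0.5, -0.1, -2.4]
opening: 0.0458
gripper_force: 30.0
```

```bash
python3 -m crank '[[[0,0,-0.001],[0,0,0],-1],[[0,0,0],[0,0,0],-1]]'
python3 -m crank '[[[0,0,-0.001],[0,0,0],-1],[[0,0,0],[0,0,0],-1]]'
```

```text
clock: 8.75
tool_pos: [0.4773, -0.2135, 0.0507]
orientation: [180.0, -0.0, 25.6]
force: [0.9, -0.5, 0.0]
opening: 0.045
gripper_force: 30.0
clock: 8.95
tool_pos: [0.4774, -0.2136, 0.0506]
orientation: [180.0, -0.0, 25.6]
force: [-2.9, 1.8, 10.9]
opening: 0.0454
gripper_force: 30.0
```

Contact with the tray floor. Releasing and backing off upward.

```bash
python3 -m crank '[[[0,0,0],[0,0,0],1],[[0,0,0],[0,0,0],1],[[0,0,0],[0,0,0],1],[[0,0,0],[0,0,0],1],[[0,0,0],[0,0,0],1],[[0,0,0.01],[0,0,0],1],[[0,0,0.02],[0,0,0],1],[[0,0,0.03],[0,0,0],1],[[0,0,0.03],[0,0,0],1],[[0,0,0.03],[0,0,0],1],[[0,0,0.02],[0,0,0],1],[[0,0,0.01],[0,0,0],1]]'
python3 -m crank '[[[0.004,0.02,0],[0,0,0],1],[[0.004,0.03,0],[0,0,0],1],[[0.004,0.03,0],[0,0,0],1],[[0.004,0.03,0],[0,0,0],1],[[0.004,0.03,0],[0,0,0],1],[[0.004,0.03,0],[0,0,0],1],[[0.004,0.03,0],[0,0,0],1],[[0.004,0.03,0],[0,0,0],1],[[0.004,0.03,0],[0,0,0],1],[[0.004,0.03,0],[0,0,0],1],[[0.004,0.03,0],[0,0,0],1],[[0.004,0.03,0],[0,0,0],1]]'
python3 -m crank '[[[0.005,0.0175,0],[0,0,0],1],[[0,0,0],[0,0,0],1],[[0,0,0],[0,0,0],1]]'
python3 - <<'E'
from h import *
o=ctrl.get_obs(); print(o["tool_pos"],o["orientation"])
p,d,m=snap("wrist"); cv2.imwrite("pics/w3.png",p); np.save("wd.npy",d); import pickle; pickle.dump(m,open("wm.pkl","wb"))
p,d,m=snap("top"); cv2.imwrite("pics/top3.png",cv2.resize(p[170:270,260:440],None,fx=4,fy=4)); np.save("topd3.npy",d)
E
```

```text
clock: 10.15
tool_pos: [0.478, -0.2137, 0.2024]
orientation: [179.9, -0.2, 25.6]
force: [-0.4, -0.5, -0.1]
opening: 0.0875
gripper_force: 0.0
clock: 11.35
tool_pos: [0.5248, 0.1376, 0.1992]
orientation: [-180.0, 0.0, 25.6]
force: [1.4, -0.5, -0.5]
opening: 0.0879
gripper_force: 0.0
clock: 11.65
tool_pos: [0.5298, 0.1538, 0.199]
orientation: [180.0, 0.1, 25.6]
force: [0.0, -0.8, -0.5]
opening: 0.0877
gripper_force: 0.0
[0.5298097 0.1538278 0.1990215] [1.79992945e+02 7.91102154e-02 2.56191898e+01]
```

View pics/w3.png

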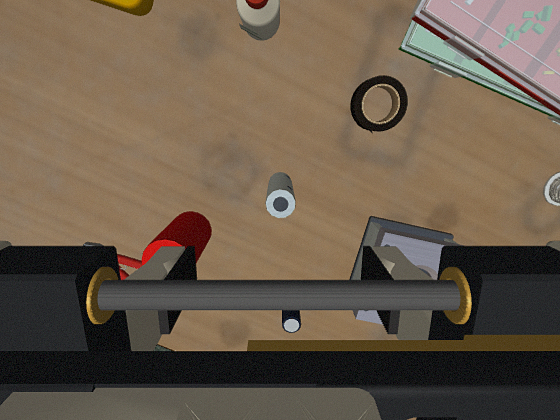

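View pics/top3.png

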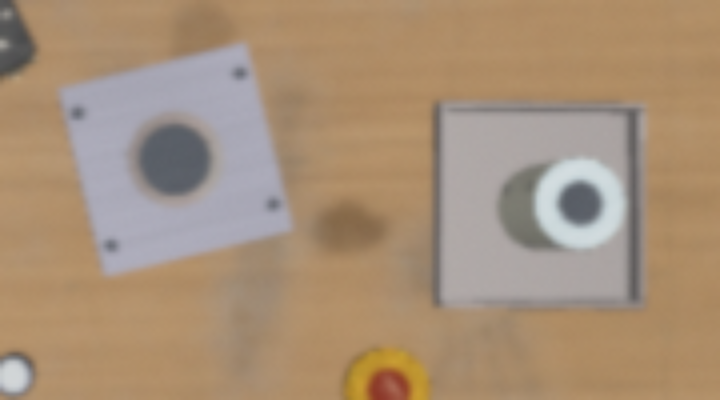

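The wide coupler stands upright in the tray, its top at crop (580,203). The bore's countersink ring is at crop (174,160) and the slim's top is at wrist (281,205).

```bash
python3 - <<'E'
from h import *; import pickle
m=pickle.load(open("wm.pkl","rb")); d=np.load("wd.npy")
print(world(m,d,281,205),world(m,d,281,205,.09))
t=imaging.camera_model("top");f=lambda u,v:(260+(u-1.5)/4,170+(v-1.5)/4)
dt=np.load("topd3.npy")
for u,v,z in((174,160,.058),(61,90,.058),(246,43,.058),(292,231,.058),(106,274,.058),(580,203,.094)): print(world(t,dt,*f(u,v),z))
E
```

```text
[0.53133058 0.15214586 0.08862738] [0.53166411 0.15231869 0.09      ]
[ 0.50483789 -0.01485195  0.058     ]
[0.54229569 0.04262796 0.058     ]
[ 0.56461383 -0.05357727  0.058     ]
[ 0.46694615 -0.07472609  0.058     ]
[0.44692174 0.02149306 0.058     ]
[ 0.47730155 -0.21508984  0.094     ]
```

```bash
python3 -m crank '[[[0.0015,-0.0015,-0.01],[0,0,0],1],[[0,0,-0.02],[0,0,0],1],[[0,0,-0.02],[0,0,0],1],[[0,0,-0.02],[0,0,0],1],[[0,0,-0.02],[0,0,0],1],[[0,0,-0.02],[0,0,0],1],[[0,0,-0.02],[0,0,0],1],[[0,0,-0.013],[0,0,0],1],[[0,0,0],[0,0,0],1],[[0,0,0],[0,0,0],1]]'
python3 -m crank '[[[0,0,0],[0,0,0],-1],[[0,0,0],[0,0,0],-1],[[0,0,0],[0,0,0],-1],[[0,0,0],[0,0,0],-1],[[0,0,0],[0,0,0],-1],[[0,0,0],[0,0,0],-1],[[0,0,0],[0,0,0],-1],[[0,0,0],[0,0,0],-1],[[0,0,0],[0,0,0],-1],[[0,0,0],[0,0,0],-1],[[0,0,0],[0,0,0],-1],[[0,0,0],[0,0,0],-1]]'
```

```text
clock: 12.75
tool_pos: [0.5319, 0.1522, 0.0568]
orientation: [180.0, 0.0, 25.6]
force: [0.9, 0.5, -0.3]
opening: 0.0876
gripper_force: 0.0
clock: 13.95
tool_pos: [0.5316, 0.1524, 0.0565]
orientation: [180.0, 0.0, 25.6]
force: [0.6, -0.7, -1.2]
opening: 0.0254
gripper_force: 30.0
```

```bash
python3 -m crank '[[[0,0,0.01],[0,0,0],-1],[[0,0,0.02],[0,0,0],-1],[[0,0,0.025],[0,0,0],-1],[[0,0,0.025],[0,0,0],-1],[[0,0,0.02],[0,0,0],-1],[[0,0,0.01],[0,0,0],-1],[[-0.0015,-0.008,0],[0,0,0],-1],[[-0.003,-0.02,0],[0,0,0],-1],[[-0.003,-0.02,0],[0,0,0],-1],[[-0.003,-0.02,0],[0,0,0],-1]]'
python3 -m crank '[[[-0.003,-0.02,0],[0,0,0],-1],[[-0.003,-0.02,0],[0,0,0],-1],[[-0.003,-0.02,0],[0,0,0],-1],[[-0.003,-0.02,0],[0,0,0],-1],[[-0.002,-0.012,0],[0,0,0],-1],[[-0.002,-0.008,0],[0,0,0],-1],[[0,0,0],[0,0,0],-1],[[0,0,0],[0,0,0],-1],[[0,0,0],[0,0,0],-1]]'
python3 - <<'E'
from h import *
o=ctrl.get_obs(); print(o["tool_pos"],o["orientation"])
p,d,m=snap("wrist"); cv2.imwrite("pics/w4.png",p)
p,d,m=snap("scene"); cv2.imwrite("pics/s4.png",cv2.resize(p[150:300,220:400],None,fx=4,fy=4))
E
```

```text
clock: 14.95
tool_pos: [0.5196, 0.0824, 0.165]
orientation: [-180.0, 0.2, 25.6]
force: [0.2, 0.3, -2.0]
opening: 0.0254
gripper_force: 30.0
clock: 15.85
tool_pos: [0.5053, -0.015, 0.1665]
orientation: [-180.0, -0.0, 25.6]
force: [0.7, 1.2, -2.0]
opening: 0.0252
gripper_force: 30.0
[ 0.50531195 -0.01499832  0.16649666] [-1.79998262e+02 -4.49253589e-03  2.56172475e+01]
```

View pics/w4.png

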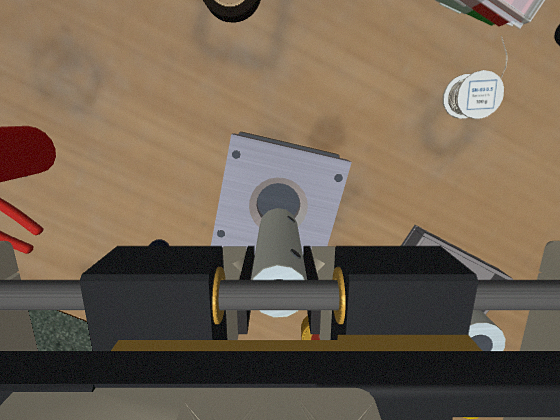

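The slim coupler is held upright above the bore. The countersink ring spans x 250–306 with its top at y 177, so its centre is about (278,204); the plate's far corners are at (232,134) and (350,160).

```bash
python3 - <<'E'
from h import *
m=imaging.camera_model("wrist")
for u,v in((278,204),(250,204),(306,204),(278,177),(232,134),(350,160)): print(world(m,None,u,v,.058).round(4))
o=ctrl.get_obs();print(o["tool_pos"])
# expected ring for the bore estimate
a=np.linspace(0,2*np.pi,40);P=np.c_[.505+.025*np.cos(a),-.0155+.025*np.sin(a),0*a+.058]
r,_=cv2.Rodrigues(np.array(m["R"]));q=cv2.projectPoints(P,r,np.array(m["t"]),np.array(m["mtx"]),np.array(m["D"]))[0][:,0]
print(q.min(0),q.max(0))
E
```

```text
[ 0.5071 -0.0136  0.058 ]
[0.4969 0.0077 0.058 ]
[ 0.5173 -0.0349  0.058 ]
[ 0.5278 -0.0037  0.058 ]
[0.5432 0.0442 0.058 ]
[ 0.5657 -0.0503  0.058 ]
[ 0.50530272 -0.0149282   0.1665173 ]
[249.41906692 177.87819603] [308.50078409 234.82565684]
```

The predicted ring agrees within about 1 mm, against a radial clearance of 6 mm. Lowering.

```bash
python3 -m crank '[[[0,0,-0.01],[0,0,0],-1],[[0,0,-0.015],[0,0,0],-1],[[0,0,-0.015],[0,0,0],-1],[[0,0,-0.01],[0,0,0],-1],[[0,0,-0.01],[0,0,0],-1],[[0,0,-0.01],[0,0,0],-1],[[0,0,0],[0,0,0],-1],[[0,0,0],[0,0,0],-1]]'
python3 -m crank '[[[0,0,-0.008],[0,0,0],-1],[[0,0,-0.008],[0,0,0],-1],[[0,0,-0.006],[0,0,0],-1],[[0,0,-0.004],[0,0,0],-1],[[0,0,-0.002],[0,0,0],-1],[[0,0,0],[0,0,0],-1],[[0,0,0],[0,0,0],-1]]'
```

```text
clock: 16.75
tool_pos: [0.5053, -0.0155, 0.0965]
orientation: [180.0, 0.0, 25.6]
force: [-0.1, 0.7, -0.8]
opening: 0.0253
gripper_force: 30.0
clock: 17.45
tool_pos: [0.5053, -0.0155, 0.0687]
orientation: [180.0, -0.0, 25.6]
force: [-0.1, -0.3, -0.6]
opening: 0.0251
gripper_force: 30.0
```

```bash
python3 -m crank '[[[0,0,-0.001],[0,0,0],-1],[[0,0,-0.001],[0,0,0],-1],[[0,0,-0.001],[0,0,0],-1],[[0,0,0],[0,0,0],-1]]'
python3 -m crank '[[[0,0,-0.001],[0,0,0],-1],[[0,0,0],[0,0,0],-1]]'
python3 -m crank '[[[0,0,-0.0007],[0,0,0],-1],[[0,0,0],[0,0,0],-1]]'
```

```text
clock: 17.85
tool_pos: [0.5051, -0.0155, 0.0655]
orientation: [-180.0, 0.0, 25.6]
force: [-0.3, -0.3, -1.3]
opening: 0.0255
gripper_force: 30.0
clock: 18.05
tool_pos: [0.5052, -0.0155, 0.0645]
orientation: [180.0, -0.0, 25.6]
force: [0.1, 0.5, -2.4]
opening: 0.0254
gripper_force: 30.0
clock: 18.25
tool_pos: [0.5054, -0.0155, 0.0644]
orientation: [180.0, -0.0, 25.6]
force: [-2.2, 0.8, 5.2]
opening: 0.0252
gripper_force: 30.0
```

Standing on the foot plate. Releasing, rising and checking.

```bash
python3 -m crank '[[[0,0,0],[0,0,0],1],[[0,0,0],[0,0,0],1],[[0,0,0],[0,0,0],1],[[0,0,0],[0,0,0],1],[[0,0,0],[0,0,0],1],[[0,0,0],[0,0,0],1],[[0,0,0.01],[0,0,0],1],[[0,0,0.02],[0,0,0],1],[[0,0,0.03],[0,0,0],1],[[0,0,0.03],[0,0,0],1],[[0,0,0.03],[0,0,0],1],[[0,0,0.01],[0,0,0],1]]'
python3 -m crank '[[[0,0.02,0.01],[0,0,0],1],[[0,0.03,0],[0,0,0],1],[[0,0.03,0],[0,0,0],1],[[0,0.03,0],[0,0,0],1],[[0,0.03,0],[0,0,0],1],[[0,0.03,0],[0,0,0],1],[[0,0.02,0],[0,0,0],1],[[0,0,0],[0,0,0],1],[[0,0,0],[0,0,0],1]]'
python3 - <<'E'
from h import *
p,d,m=snap("top"); a=cv2.resize(p[170:260,260:440],None,fx=4,fy=4)
q,_,_=snap("scene"); b=cv2.resize(q[180:340,220:400],None,fx=1.35,fy=1.35)
c=np.zeros((580,720,3),np.uint8); c[:360]=a; c[360:360+b.shape[0],:b.shape[1]]=b; cv2.imwrite("pics/end.png",c)
np.save("topd.npy",d)
E
```

```text
clock: 19.45
tool_pos: [0.5067, -0.0153, 0.198]
orientation: [179.9, -0.3, 25.6]
force: [0.1, -0.1, 0.2]
opening: 0.0877
gripper_force: 0.0
clock: 20.35
tool_pos: [0.5048, 0.1746, 0.2038]
orientation: [180.0, 0.0, 25.6]
force: [-0.7, -1.1, 0.3]
opening: 0.0879
gripper_force: 0.0
```

View pics/end.png

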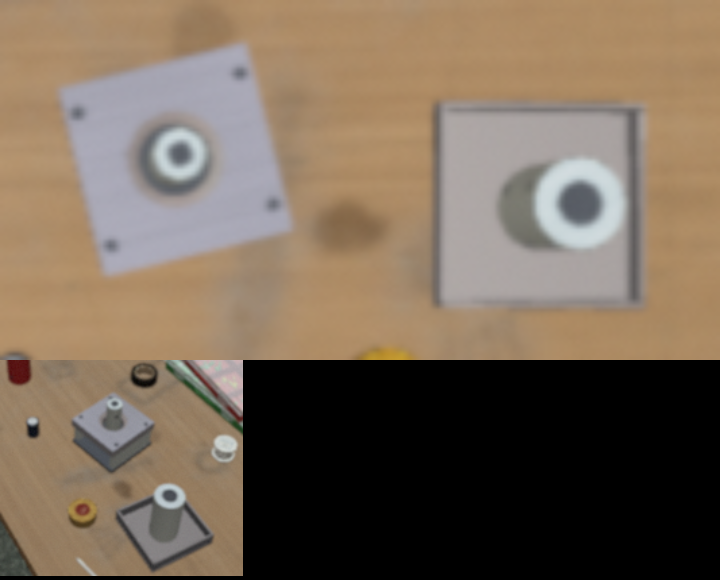

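The slim coupler stands in the bore, its top at crop (180,154). The wide one stands in the tray, its top at (580,203). Both are upright and the arm is clear.

```bash
python3 -c "
from h import *
d=np.load('topd.npy');m=imaging.camera_model('top')
print(world(m,d,304.6,208.1),world(m,d,404.6,220.4));print(close_job())"
```

```text
[ 0.50584312 -0.0157995   0.09927227] [ 0.47722504 -0.21468977  0.09535119]
the job is handed in; nothing more can be done
None
```

The job is handed in: the slim coupler stands on the gauge's foot plate through the bore, about 1 mm off its axis, and the wide coupler stands upright near the middle of the tray floor, with about 20 s of the 64 s used.

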